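Put the spice jar away in the slanted spice drawer

ROBOT

A 6-joint arm with a two-finger parallel gripper is mounted at the origin on a cart in front of the work surface, level with it; the furniture and walls round the work are solid. World frame = base frame: x ahead of the robot, y to its left, z up, the work surface at z = 0. Lengths are in m, angles in rad, forces in N, time in s.
With the tool pointing down it reaches from about 0.35 to 0.875 m from the base axis. Payload 15.5 kg.
Tool frame: the origin (TCP) lies at the very end of the fingers, on their centre line; the grasp point (between the pads) lies 19 mm behind it (env.grip_point_offset is the distance from the TCP to the grasp point, in m); z points along the fingers, y is the line along which they close (so a half turn about z gives the same grasp; the last joint's range is limited). The gripper opens to 85 mm and grips with 20 to 120 N. Pads are 22 mm wide; open, the fingers measure 114 mm over their backs; the gripper's body (76 mm by 85 mm) begins 54 mm behind the grasp point. The pads swing forward as they close: fully open they stand 13 mm farther back than shut.
Start: joints at [1.147, 0.494, 1.345, -0, 1.302, -0.096], TCP at [0.201, 0.592, 0.231] pointing down, gripper open.
Joint ranges: [-2.91, 2.91], [-0.82, 2.16], [0.22, 2.67], [-1.22, 4.37], [0.12, 2.79], [-3.08, 3.08]. Speed limits (rad/s): [1.89, 1.89, 2.57, 3.01, 3.01, 3.01].

INTERFACE

Orientations are given as a unit quaternion [x, y, z, w].
In Python, from bench import env, snapshot, camera_params gives the robot as it stands.
- The arm moves only by the tool arm_command, never from a script. Its argument "moves" is a list of rows, each an object with "linear": the shift along the tool's x, y, z in cm, a list of three; "roll": the turn about the tool's z in degrees. A call has 1 to 12 rows; each row shifts and turns the commanded pose from where the row before left it, along the tool's axes as they then stand; what a row does not reach is not made up. A row lasts 1/8 s, in which the tool goes at most 62.5 mm and 10.7 degrees, less where a joint would pass 70% of its speed; a pose out of reach is approached as far as the arm can. A call is refused whole if a number of a shift passes 6.25 or a number of a turn 10.7, either way. A call with a gripper value outside its range is refused whole. "claw" is the gripper command: -1 is shut, 1 is fully open, values between are in proportion, set as the call begins (left out, the last holds). The fingers move at their own pace and stop on an object; "grip_force" is the grip in N (left out, the last holds). Time passes only in rows, so rows that do not move let the fingers close. It gives the time, the measured TCP pose, the force, the opening and the grip force at its end, in the units of the state.
- env.state(): the state, without advancing time (a new reading comes with each control period).
- snapshot(name): name is "scene" or "top"; returns the picture (480x640x3 uint8, red, green, blue); there is no depth.
- camera_params(name): a dict with "fx", "fy", "cx", "cy" (pixels), "T" (4x4, takes a point from camera to world coordinates). Camera axes: x right, y down, z forward; pixel columns grow to the right and rows downward; lengths in m; the calibration is good to about 2 mm. A picture is of the moment at which its call begins. camera_params takes no time and is no camera call.
- env.sign_off(): hands the job in; it is judged then, once.
The state is a dict: "clock": time; "q": joint angles; "joint_vel": joint speeds; "joint_torque": joint torques, N m; "tool_pos": TCP position; "tcp_rot": TCP orientation; "wrist_force": force on the tool from outside, world axes, zero at the start; "wrist_torque": the same for the moment, N m; "opening": finger opening in m; "grasp_force": force on a finger pad.
Only numpy, scipy, OpenCV 4.12 (cv2) and the standard library are available. Lean on these libraries where they do the work, as an engineer would, in place of code of your own. Each camera call takes 0.05 s, during which the arm holds its last target. There are 200 camera calls.

TASK

Put away the spice jar that was left out on the worktop: pull the drawer of the wooden spice chest right out, lay the jar in the empty middle place of the slanted rack inside, foot down on the rack's foot board and leaning like its two neighbours with its cap up toward the front, and let go of it. Then push the drawer fully shut, and leave the pepper mill and the kitchen timer standing where they are.

Things in the scene. Friction and masses are not known exactly. Their poses are not given: they have to be found in the camera images.
- spice_jar: The loose glass spice jar with a green cap that stands upright on the worktop, left or right of the chest; round, 45 mm in diameter (cap 45, glass 44), 105 mm tall, about 0.11 kg. The cap is the top 20 mm. Origin: centre of its underside; z along its axis to the cap.
- spice_chest: Fixed wooden chest with one drawer: 150 mm deep (its x), 306 wide (its y), 144 high, turned up to 0.15 rad. Origin: centre of its underside; x points to its back, so the front is at x = -75 mm and the drawer slides out along -x. Underside of its top board at 132 mm. A tin (40 mm high) and a jar (108 mm high) stand fixed on top, over 45 mm behind the front edge.
- spice_drawer (a joint): Drawer slide, m: 0 shut, 0.095 fully out (stop). Starts a little ajar. Friction about 1.5 N, no spring or catch: stays where it is left. Front panel 16 mm thick, 298 mm wide, from 9 to 99 mm above the worktop; its back lies against the chest's front when shut. Drawer sides 85 mm high.
- drawer_handle (a point): Middle of the drawer's steel bar handle, 76 mm above the worktop. The bar runs level along the chest's y, straight for 104 mm, 10 mm thick; its centre line is 40 mm in front of the drawer's front panel (35 mm free gap behind it). Moves with the drawer.
- rack: Slanted wooden rack fixed in the drawer. Origin: foot centre of its EMPTY MIDDLE place, 35 mm above the worktop, where the centre of the jar's underside belongs. z: axis of a jar lying there, 45 degrees from vertical, up and toward the drawer's front; x: out of the cradle, up and toward the chest's back; y: the chest's y. Jars of the same size are fixed at y = +-86 mm.
- mill: Bystander: turned wooden pepper mill standing loose on the worktop, on the other side of the chest from the jar; 58 mm in diameter, 170 mm high. Origin: centre of its underside, z up.
- timer: Bystander: round white and black wind-up kitchen timer standing loose on the worktop to the right of the chest; 65 mm in diameter, 52 mm high. Origin: centre of its underside, z up.
- rack_rods (a point): Point of the rack at x = -22, y = 0, z = 45 mm in its frame, midway between the two round wooden rods (12 mm thick, along the rack's z, at y = +-18 mm, up to z = 96 mm) that the lying jar rests on and is centred by; its underside stands on the foot board (plane z = 0). With the drawer out the place is reached freely along the rack's z, from above and in front.

How it is judged:
By the outcome, as a careful person would: the job done as asked, in the order asked, and still so for the second after the job is handed in, with the robot touching nothing.
It also fails if it takes over 72 s, if anything falls off the work surface, if the arm or the gripper's body presses on something with over 40 N, if the wrist force passes 120 N, or if a joint passes its speed limit or range.

## Working session

There is one attempt and no reset: what is moved stays moved. The work goes in short steps, Python scripts to look and compute and a tool call to move; the robot and the scene stay as the last step left them, time stands still between calls to the robot, and variables do not carry over. Pictures are saved under pics/ and viewed, at most 10 in all, crops included, and the job is handed in when it is done.

Besides the shell and the picture viewer there is one more tool, called after "Emit:" by a JSON object that holds its "api" and its "payload", one argument or row to a line. arm_command: Moves the arm, as the interface text tells. Its arguments: {"type":"object","properties":{"moves":{"type":"array"},"claw":{"type":"number"},"grip_force":{"type":"number"}},"required":["moves"]}

```bash
ls; mkdir -p pics; python3 - <<'E'
from bench import env,snapshot,camera_params
import cv2,json
for n in("scene","top"):
    cv2.imwrite(f"pics/{n}0.png",snapshot(n)[:,:,::-1]);p=camera_params(n);print(n,p)
print(env.state())
E
```

```text
pics
scene {'fx': 434.7353659560932, 'fy': 434.7353659560932, 'cx': 317.19085185949524, 'cy': 241.1857885430671, 'T': array([[ 0.86706902, -0.35212107,  0.35242315,  0.19090934],
       [-0.49796819, -0.63359091,  0.59210661, -0.66737802],
       [ 0.01479889, -0.68889281, -0.72471214,  0.87171534],
       [ 0.        ,  0.        ,  0.        ,  1.        ]])}
top {'fx': 472.48134085728935, 'fy': 472.48134085728935, 'cx': 331.3239828374931, 'cy': 245.84438865003833, 'T': array([[ 0.3858935 , -0.79887386,  0.46139653,  0.02920681],
       [-0.92241207, -0.32567911,  0.20757913, -0.25810212],
       [-0.01556233, -0.50570116, -0.86256834,  1.12195429],
       [ 0.        ,  0.        ,  0.        ,  1.        ]])}
{'clock': 0.1, 'q': array([ 1.14749416e+00,  4.94142167e-01,  1.34608355e+00,  5.61689555e-06,
        1.30251559e+00, -9.55180061e-02]), 'joint_vel': array([ 7.00850922e-05, -1.53060427e-03, -1.29949934e-03, -2.02756389e-04,
        9.84445117e-04,  1.45337327e-03]), 'joint_torque': array([ 7.98056280e-04, -8.83593822e+01, -3.84566617e+01, -1.09607804e-04,
        5.06907119e-03,  5.45436762e-07]), 'tool_pos': array([0.20108275, 0.59141243, 0.23074188]), 'tcp_rot': array([ 1.63160067e-01,  9.86599444e-01, -5.54418363e-04, -1.49938362e-04]), 'wrist_force': array([-0.70512427,  0.00856737, -0.92204691]), 'wrist_torque': array([-0.04297661,  0.0006733 ,  0.04239124]), 'grasp_force': 0.0, 'opening': 0.08492248762369864}
```

View pics/scene0.png

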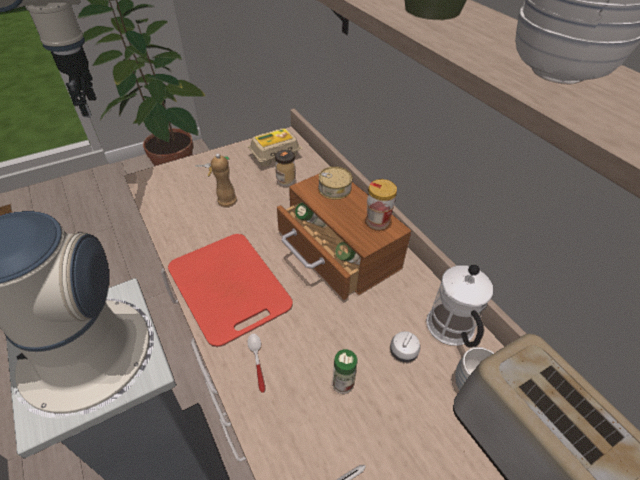

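View pics/top0.png

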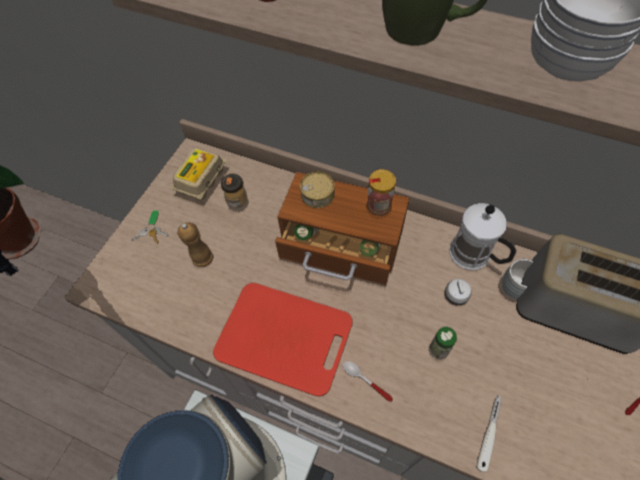

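The jar is at the front right (top view about 444,342; scene view about 345,370), the timer is behind it, and the mill is on the left. The drawer is ajar, with its handle near (330,270) in the top view. I'll enlarge crops.

```bash
python3 - <<'E'
import cv2,numpy as np
t=cv2.imread("pics/top0.png");s=cv2.imread("pics/scene0.png")
a=cv2.resize(t[165:290,265:425],None,fx=5,fy=4.8,interpolation=cv2.INTER_CUBIC)
cv2.imwrite("pics/ca.png",cv2.resize(t[170:290,265:425],(800,600),interpolation=cv2.INTER_CUBIC))
b=cv2.resize(t[310:370,410:490],(400,300),interpolation=cv2.INTER_CUBIC)
c=cv2.resize(s[340:400,310:390],(400,300),interpolation=cv2.INTER_CUBIC)
d=cv2.resize(s[170:290,265:345],(400,600),interpolation=cv2.INTER_CUBIC)
cv2.imwrite("pics/cb.png",np.hstack([np.vstack([b,c]),d]))
E
```

```text
(no output)
```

View pics/ca.png

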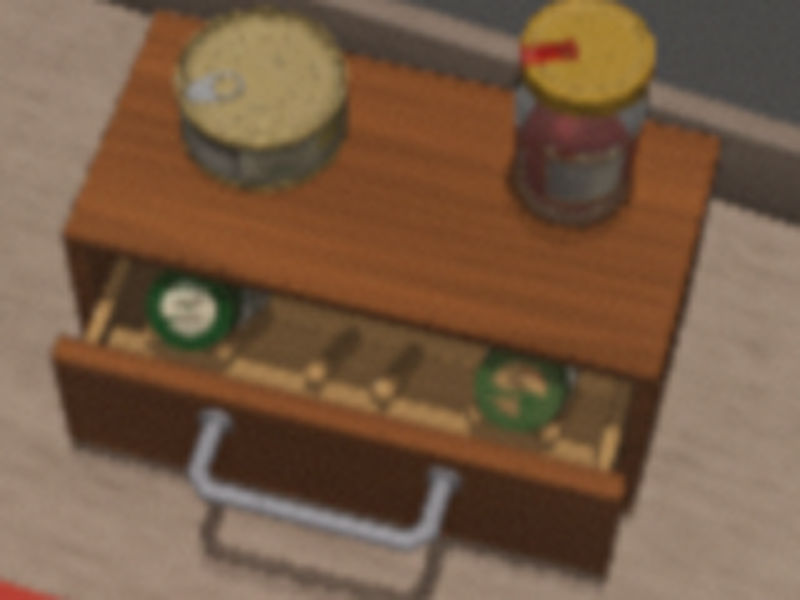

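View pics/cb.png

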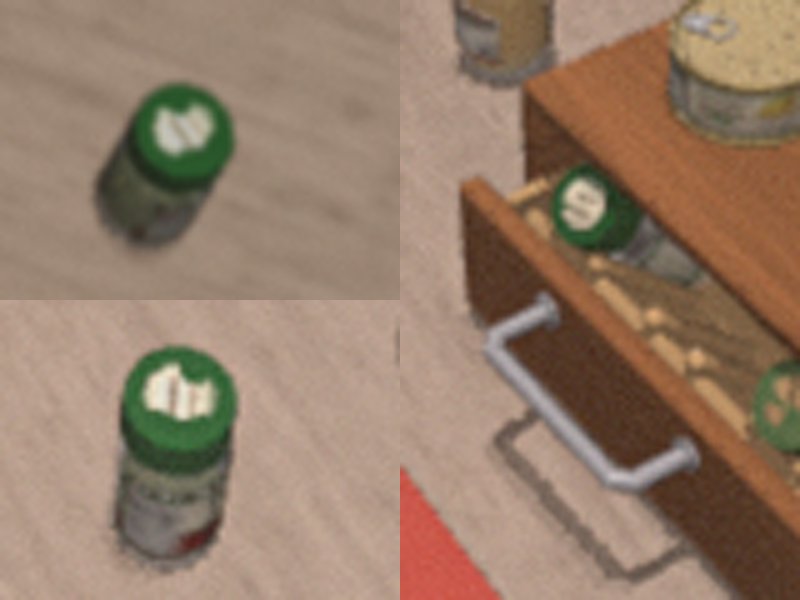

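Top view: chest top front corners are at (278.6,217) and (397,245.6), back corners at (296,172.4) and (408.6,198). The handle bends are at (305,267.4) and (347,278), or (283,238.4) and (310,266.6) in the scene view. The jar cap centre is at (446.8,336) top and (346,359.4) scene.

```bash
cat > h.py <<'E'
import numpy as np
from bench import env,snapshot,camera_params
def onz(n,u,v,z):
    p=camera_params(n);T=p["T"];d=T[:3,:3]@[(u-p["cx"])/p["fx"],(v-p["cy"])/p["fy"],1]
    return T[:3,3]+d*(z-T[2,3])/d[2]
E
python3 - <<'E'
from h import *
np.set_printoptions(precision=4,suppress=True)
P={}
for n,c,u,v,z in [("top","FL",278.6,217,.144),("top","FR",397,245.6,.144),("top","BR",408.6,198,.144),("top","BL",296,172.4,.144),
 ("top","panL",276.6,240.4,.099),("top","panR",389,269.4,.099),("top","hL",305,267.4,.076),("top","hR",347,278,.076),("scene","hL",283,238.4,.076),("scene","hR",310,266.6,.076),("top","jar",446.8,336,.105),("scene","jar",346,359.4,.105),
 ("top","timer",459,289,.05),("scene","timer",405,343,.05),("top","millbase",203,258,.01),("scene","FL",265+26,170+17,.144)]:
    q=onz(n,u,v,z);P[n+c]=q;print(n,c,q)
d=lambda a,b:(np.linalg.norm(P[a]-P[b]),np.arctan2(*(P[a]-P[b])[:2][::1]*[-1,1]))
for a,b in [("topFL","topFR"),("topBL","topBR"),("topFL","topBL"),("toppanL","toppanR"),("tophL","tophR"),("scenehL","scenehR")]: print(a,b,d(a,b))
E
```

```text
top FL [0.5796 0.1312 0.144 ]
top FR [ 0.6123 -0.1681  0.144 ]
top BR [ 0.7566 -0.1503  0.144 ]
top BL [0.7247 0.1506 0.144 ]
top panL [0.5388 0.1226 0.099 ]
top panR [ 0.5681 -0.1676  0.099 ]
top hL [0.5062 0.0305 0.076 ]
top hR [ 0.5185 -0.0777  0.076 ]
scene hL [0.5069 0.0333 0.076 ]
scene hR [ 0.5211 -0.0816  0.076 ]
top jar [ 0.4551 -0.3426  0.105 ]
scene jar [ 0.4553 -0.3418  0.105 ]
top timer [ 0.6077 -0.342   0.05  ]
scene timer [ 0.6051 -0.3481  0.05  ]
top millbase [0.458  0.3158 0.01  ]
scene FL [0.5823 0.1301 0.144 ]
topFL topFR (np.float64(0.30111959594205806), np.float64(0.10887204553976532))
topBL topBR (np.float64(0.30264512305287194), np.float64(0.10562683925774248))
topFL topBL (np.float64(0.14641940390231795), np.float64(1.7038477587183811))
toppanL toppanR (np.float64(0.29162977975310983), np.float64(0.10055348762229517))
tophL tophR (np.float64(0.10886592036692658), np.float64(0.11346217492567996))
scenehL scenehR (np.float64(0.11584386476511244), np.float64(0.1226542052087281))
```

The chest sits at about (0.668,-0.009) with a yaw of about 0.112 rad, and the two views agree on the sizes. The handle is at (0.513,-0.024), so the slide is about 25 mm out. The jar is at (0.455,-0.342). I'll go to the handle with the tool's y axis along the chest's x.

```bash
cat >> h.py <<'E'
from scipy.spatial.transform import Rotation as R
def go(p,yaw_deg):
    "roll needed (first), then shift in tool axes, cm"
    s=env.state();M=R.from_quat(s["tcp_rot"]).as_matrix();y=M[:,1]
    roll=-(yaw_deg-np.degrees(np.arctan2(y[1],y[0])));roll=(roll+180)%360-180
    M2=M@R.from_euler("z",roll,degrees=True).as_matrix()
    print("roll",roll.round(1),"lin",(M2.T@(np.array(p)-s["tool_pos"])*100).round(2))
E
python3 - <<'E'
from h import *
go([.513,-.024,.23],6.4)
E
```

```text
roll 64.8 lin [-64.63  24.14   0.12]
```

Emit:
{"api": "arm_command", "payload": {
  "moves": [
    {"linear": [0,0,0],"roll": 9.26},
    {"linear": [0,0,0],"roll": 9.26},
    {"linear": [0,0,0],"roll": 9.26},
    {"linear": [0,0,0],"roll": 9.26},
    {"linear": [0,0,0],"roll": 9.26},
    {"linear": [0,0,0],"roll": 9.26},
    {"linear": [0,0,0],"roll": 9.26}
  ],
  "claw": -0.2,
  "grip_force": 30
}}

```text
clock: 0.98
tool_pos: [0.2012, 0.5915, 0.2309]
tcp_rot: [0.669, 0.744, -0.0, 0.0]
wrist_force: [-0.3, 0.1, -0.3]
opening: 0.0339
grasp_force: 0.0
```

Emit:
{"api": "arm_command", "payload": {
  "moves": [
    {"linear": [-5.4,2.0,0],"roll": 0},
    {"linear": [-5.4,2.0,0],"roll": 0},
    {"linear": [-5.4,2.0,0],"roll": 0},
    {"linear": [-5.4,2.0,0],"roll": 0},
    {"linear": [-5.4,2.0,0],"roll": 0},
    {"linear": [-5.4,2.0,0],"roll": 0},
    {"linear": [-5.4,2.0,0],"roll": 0},
    {"linear": [-5.4,2.0,0],"roll": 0},
    {"linear": [-5.4,2.0,0],"roll": 0},
    {"linear": [-5.4,2.0,0],"roll": 0},
    {"linear": [-5.4,2.0,0],"roll": 0},
    {"linear": [-5.2,2.0,0],"roll": 0}
  ]
}}

```text
clock: 2.48
tool_pos: [0.5122, -0.0255, 0.2312]
tcp_rot: [0.667, 0.745, -0.0, -0.0]
wrist_force: [-0.1, 1.2, 0.3]
opening: 0.0341
grasp_force: 0.0
```

```bash
python3 - <<'E'
from h import *
s=env.state();print(s["clock"],s["tool_pos"],s["opening"]);go([.513,-.024,.057],6.4)
E
```

```text
2.475 [ 0.51218351 -0.02546289  0.23118369] 0.034119116770023675
roll -0.0 lin [ 0.13  0.1  17.42]
```

Very accurate. I'll descend slowly onto the bar, then close.

Emit:
{"api": "arm_command", "payload": {
  "moves": [
    {"linear": [0,0,4],"roll": 0},
    {"linear": [0,0,4],"roll": 0},
    {"linear": [0,0,3],"roll": 0},
    {"linear": [0,0,2],"roll": 0},
    {"linear": [0,0,1.5],"roll": 0},
    {"linear": [0,0,1.5],"roll": 0},
    {"linear": [0,0,1.4],"roll": 0},
    {"linear": [0,0,0],"roll": 0}
  ]
}}

```text
clock: 3.48
tool_pos: [0.5113, -0.0234, 0.0565]
tcp_rot: [0.667, 0.745, -0.0, -0.001]
wrist_force: [0.0, -0.6, 0.3]
opening: 0.0346
grasp_force: 0.0
```

Emit:
{"api": "arm_command", "payload": {
  "moves": [
    {"linear": [0,0,0],"roll": 0},
    {"linear": [0,0,0],"roll": 0},
    {"linear": [0,0,0],"roll": 0},
    {"linear": [0,0,0],"roll": 0}
  ],
  "claw": -1,
  "grip_force": 30
}}

```text
clock: 3.98
tool_pos: [0.512, -0.0235, 0.0577]
tcp_rot: [0.667, 0.745, 0.0, 0.0]
wrist_force: [-0.5, 0.7, 6.8]
opening: 0.0086
grasp_force: 29.7
```

Emit:
{"api": "arm_command", "payload": {
  "moves": [
    {"linear": [0,-1,0],"roll": 0},
    {"linear": [0,-1.2,0],"roll": 0},
    {"linear": [0,-1.2,0],"roll": 0},
    {"linear": [0,-1.2,0],"roll": 0},
    {"linear": [0,-1.0,0],"roll": 0},
    {"linear": [0,-0.6,0],"roll": 0},
    {"linear": [0,-0.3,0],"roll": 0},
    {"linear": [0,0,0],"roll": 0}
  ]
}}

```text
clock: 4.97
tool_pos: [0.4469, -0.0306, 0.0577]
tcp_rot: [0.667, 0.745, 0.0, 0.0]
wrist_force: [-1.3, 2.9, 10.1]
opening: 0.0085
grasp_force: 30.5
```

Emit:
{"api": "arm_command", "payload": {
  "moves": [
    {"linear": [0,-0.3,0],"roll": 0},
    {"linear": [0,-0.3,0],"roll": 0},
    {"linear": [0,0,0],"roll": 0}
  ]
}}

```text
clock: 5.35
tool_pos: [0.446, -0.031, 0.058]
tcp_rot: [0.667, 0.745, 0.003, 0.003]
wrist_force: [25.2, 23.1, -12.7]
opening: 0.0087
grasp_force: 29.6
```

The drawer has reached its stop. I'll relax, release and rise.

Emit:
{"api": "arm_command", "payload": {
  "moves": [
    {"linear": [0,0.5,0],"roll": 0},
    {"linear": [0,0,0],"roll": 0}
  ]
}}

```text
clock: 5.6
tool_pos: [0.447, -0.0307, 0.0578]
tcp_rot: [0.666, 0.746, 0.001, 0.001]
wrist_force: [1.2, 3.3, 9.6]
opening: 0.0092
grasp_force: 31.3
```

Emit:
{"api": "arm_command", "payload": {
  "moves": [
    {"linear": [0,0,0],"roll": 0},
    {"linear": [0,0,0],"roll": 0},
    {"linear": [0,0,0],"roll": 0},
    {"linear": [0,0,-2],"roll": 0},
    {"linear": [0,0,-4],"roll": 0},
    {"linear": [0,0,-5],"roll": 0},
    {"linear": [0,0,-5],"roll": 0},
    {"linear": [0,0,-4],"roll": 0}
  ],
  "claw": -0.2
}}

```text
clock: 6.6
tool_pos: [0.446, -0.0309, 0.2593]
tcp_rot: [0.667, 0.745, 0.0, 0.0]
wrist_force: [0.9, -0.4, -0.6]
opening: 0.0342
grasp_force: 0.0
```

```bash
python3 - <<'E'
from h import *
go([.455,-.342,.25],-83.6)
E
```

```text
roll 90.0 lin [-2.58 31.02  0.94]
```

Emit:
{"api": "arm_command", "payload": {
  "moves": [
    {"linear": [0,0,0],"roll": 10},
    {"linear": [0,0,0],"roll": 10},
    {"linear": [0,0,0],"roll": 10},
    {"linear": [0,0,0],"roll": 10},
    {"linear": [0,0,0],"roll": 10},
    {"linear": [0,0,0],"roll": 10},
    {"linear": [0,0,0],"roll": 10},
    {"linear": [0,0,0],"roll": 10},
    {"linear": [0,0,0],"roll": 10}
  ],
  "claw": 0.6
}}

```text
clock: 7.72
tool_pos: [0.4459, -0.0309, 0.2571]
tcp_rot: [0.999, 0.053, -0.0, -0.0]
wrist_force: [-1.0, 0.6, 0.1]
opening: 0.0682
grasp_force: 0.0
```

Emit:
{"api": "arm_command", "payload": {
  "moves": [
    {"linear": [-0.43,5.17,0],"roll": 0},
    {"linear": [-0.43,5.17,0],"roll": 0},
    {"linear": [-0.43,5.17,0],"roll": 0},
    {"linear": [-0.43,5.17,0],"roll": 0},
    {"linear": [-0.43,5.17,0],"roll": 0},
    {"linear": [-0.43,5.17,0],"roll": 0},
    {"linear": [0,0,0],"roll": 0}
  ]
}}

```text
clock: 8.6
tool_pos: [0.4547, -0.3451, 0.2567]
tcp_rot: [0.999, 0.054, -0.0, 0.0]
wrist_force: [-0.3, 0.4, -0.1]
opening: 0.0683
grasp_force: 0.0
```

```bash
python3 - <<'E'
from h import *
import cv2
t=snapshot("top")[:,:,::-1];s=snapshot("scene")[:,:,::-1]
cv2.imwrite("pics/t1.png",t);cv2.imwrite("pics/s1.png",s)
a=cv2.resize(t[175:295,265:425],(640,480),interpolation=cv2.INTER_CUBIC)
b=cv2.resize(s[160:310,260:420],(128*5,600),interpolation=cv2.INTER_CUBIC)
cv2.imwrite("pics/c1.png",cv2.resize(t[175:295,265:425],(800,600),interpolation=cv2.INTER_CUBIC))
go([.455,-.342,.09],-83.6)
E
```

```text
roll -0.1 lin [ 0.05  0.02 16.68]
```

View pics/c1.png

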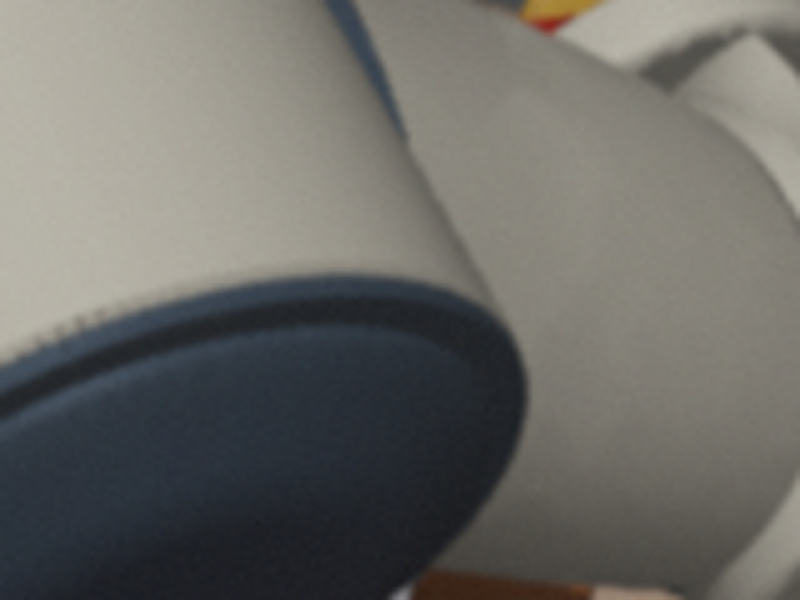

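The arm hides the drawer from here. I'll take the jar first and look later.

Emit:
{"api": "arm_command", "payload": {
  "moves": [
    {"linear": [0,0,5],"roll": 0},
    {"linear": [0,0,5],"roll": 0},
    {"linear": [0,0,3],"roll": 0},
    {"linear": [0,0,2],"roll": 0},
    {"linear": [0,0,1.5],"roll": 0},
    {"linear": [0,0,1.2],"roll": 0},
    {"linear": [0,0,0],"roll": 0}
  ]
}}

```text
clock: 9.57
tool_pos: [0.4549, -0.3416, 0.0799]
tcp_rot: [0.998, 0.056, -0.0, -0.0]
wrist_force: [0.2, -1.0, 0.4]
opening: 0.0682
grasp_force: 0.0
```

Emit:
{"api": "arm_command", "payload": {
  "moves": [
    {"linear": [0,0,0],"roll": 0},
    {"linear": [0,0,0],"roll": 0},
    {"linear": [0,0,0],"roll": 0},
    {"linear": [0,0,0],"roll": 0},
    {"linear": [0,0,0],"roll": 0}
  ],
  "claw": -1,
  "grip_force": 25
}}

```text
clock: 10.2
tool_pos: [0.4554, -0.3423, 0.0811]
tcp_rot: [0.998, 0.056, 0.001, 0.0]
wrist_force: [-0.0, 0.4, 7.8]
opening: 0.0442
grasp_force: 25.5
```

Emit:
{"api": "arm_command", "payload": {
  "moves": [
    {"linear": [0,0,-1],"roll": 0},
    {"linear": [0,0,-2],"roll": 0},
    {"linear": [0,0,-4],"roll": 0},
    {"linear": [0,0,-5],"roll": 0},
    {"linear": [0,0,-5],"roll": 0},
    {"linear": [0,0,0],"roll": 0}
  ]
}}

```text
clock: 10.95
tool_pos: [0.4564, -0.3432, 0.2548]
tcp_rot: [0.998, 0.056, 0.003, 0.003]
wrist_force: [0.3, -0.3, -1.9]
opening: 0.0442
grasp_force: 26.2
```

```bash
python3 - <<'E'
from h import *
import cv2
s=snapshot("scene")[:,:,::-1]
cv2.imwrite("pics/s2.png",cv2.resize(s[150:400,180:460],(784,700))[:600])
cv2.imwrite("pics/s2.png",cv2.resize(s[160:400,160:480],(800,600),interpolation=cv2.INTER_CUBIC))
E
```

```text
(no output)
```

View pics/s2.png

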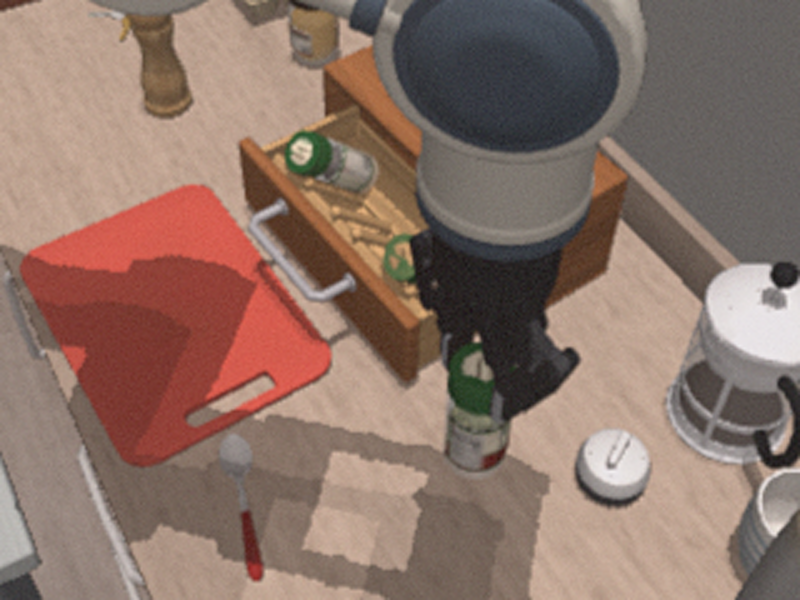

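The jar is held upright and the drawer is fully out. The left neighbour's cap face is at about (280.5,220.5) in full-picture pixels. I'll take a closer crop for the rack.

```bash
python3 - <<'E'
from h import *
import cv2
s=snapshot("scene")[:,:,::-1]
cv2.imwrite("pics/s3.png",cv2.resize(s[200:275,250:350],(800,600),interpolation=cv2.INTER_CUBIC))
E
```

```text
(no output)
```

View pics/s3.png

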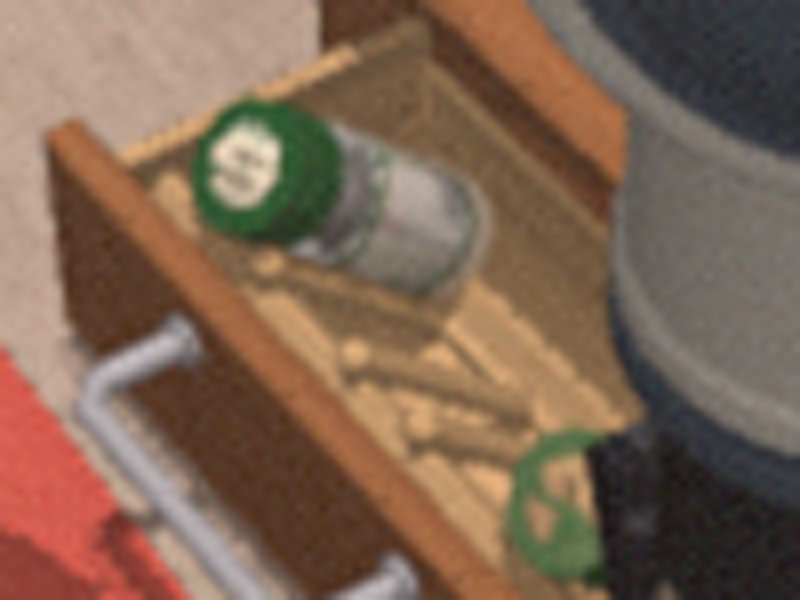

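```bash
python3 - <<'E'
from h import *
np.set_printoptions(precision=4,suppress=True)
a=.112;ex=np.array([np.cos(a),np.sin(a)]);ey=np.array([-np.sin(a),np.cos(a)]);C=np.array([.6695,-.0075])
f=lambda n,u,v,z:(lambda q:(q[:2],(q[:2]-C)@ex,(q[:2]-C)@ey))(onz(n,u,v,z))
for nm,cx,cy,z,du,dy in [("cap",245,168,.1092,-.0742,.086),("rodL",355,355,.0873,-.0834,.018),("rodR",420,430,.0873,-.0834,-.018),("rodLL",268,265,.0873,-.0834,.068)]:
    p,u,y=f("scene",250+cx/8,200+cy/8,z);print(nm,p,"rack u0,y0",u-du,y-dy)
for nm,cx,cy,z in[("hL",92,405,.076),("panelTopL",70,122,.099),("cornFL",50,130,.099)]:print(nm,f("scene",250+cx/8,200+cy/8,z))
go([0,0,0],-83.6)
E
```

```text
cap [0.516  0.0616] rack u0,y0 -0.0706457622120019 -0.000214680307065368
rodL [ 0.5177 -0.0085] rack u0,y0 -0.06757828075189179 -0.002062338759452359
rodR [ 0.5204 -0.0456] rack u0,y0 -0.06906647610715702 -0.0032011900143109166
rodLL [0.5119 0.0393] rack u0,y0 -0.06802794314983054 -0.003842198265496838
hL (array([0.4417, 0.0217]), np.float64(-0.22313606281394083), np.float64(0.05443266777922877))
panelTopL (array([0.4804, 0.118 ]), np.float64(-0.17386887766700723), np.float64(0.14585647312136885))
cornFL (array([0.4732, 0.1177]), np.float64(-0.18108029839884152), np.float64(0.14633841745395634))
roll -0.0 lin [-41.41 -39.07  25.03]
```

Rack origin estimates agree to about 2 mm: roughly (0.600,-0.018) in the world. The tool can't tilt, so I'll lower the upright jar in front of the chest's top board onto the rods. Then I'll swing it forward with a light grip, pivoting between the pads, and slide it down to the foot board.

```bash
python3 - <<'E'
from h import *
go([.5671,-.0215,.255],-83.6)
E
```

```text
roll -0.0 lin [ 14.72 -30.59  -0.44]
```

Emit:
{"api": "arm_command", "payload": {
  "moves": [
    {"linear": [1.84,-3.82,0],"roll": 0},
    {"linear": [1.84,-3.82,0],"roll": 0},
    {"linear": [1.84,-3.82,0],"roll": 0},
    {"linear": [1.84,-3.82,0],"roll": 0},
    {"linear": [1.84,-3.82,0],"roll": 0},
    {"linear": [1.84,-3.82,0],"roll": 0},
    {"linear": [1.84,-3.82,0],"roll": 0},
    {"linear": [1.84,-3.82,0],"roll": 0},
    {"linear": [0,0,0],"roll": 0},
    {"linear": [0,0,0],"roll": 0}
  ]
}}

```text
clock: 12.3
tool_pos: [0.5666, -0.022, 0.2492]
tcp_rot: [0.998, 0.056, -0.001, -0.0]
wrist_force: [0.1, -0.2, -1.6]
opening: 0.0444
grasp_force: 26.3
```

```bash
python3 - <<'E'
from h import *
import cv2
print(env.state()["tool_pos"]);go([.5671,-.0215,.15],-83.6)
s=snapshot("scene")[:,:,::-1];t=snapshot("top")[:,:,::-1]
cv2.imwrite("pics/s4.png",np.hstack([cv2.resize(x[a:a+160,b:b+107],(400,600),interpolation=cv2.INTER_CUBIC) for x,a,b in((s,130,270),(t,150,280))]))
E
```

```text
[ 0.56659186 -0.02201449  0.24923012]
roll 0.0 lin [ 0.08 -0.04  9.92]
```

View pics/s4.png

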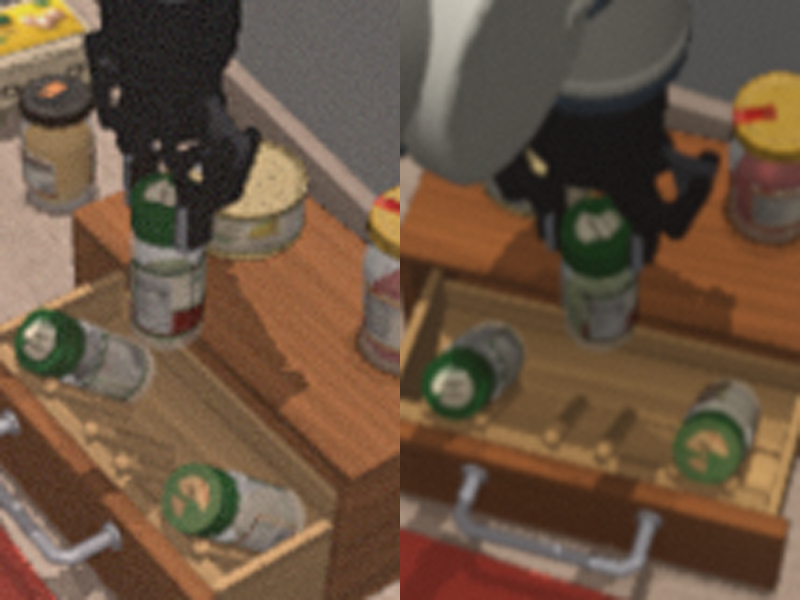

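Both neighbours and the middle rods show clearly, and the jar hangs straight. In the top view the rod ends are at about (320.9,266.5) and (334.8,270.5), the caps at (295.5,254.5) and (362.4,270.5).

```bash
python3 - <<'E'
from h import *
np.set_printoptions(precision=4,suppress=True)
a=.112;ex=np.array([np.cos(a),np.sin(a)]);ey=np.array([-np.sin(a),np.cos(a)]);C=np.array([.6002,-.0178])
for n,u,v,z,du,dy in [("top",320.9,266.5,.0873,-.0834,.018),("top",334.8,270.5,.0873,-.0834,-.018),("top",295.5,254.5,.1092,-.0742,.086),("top",362.4,270.5,.1092,-.0742,-.086),("scene",322.2,263.3,.1092,-.0742,-.086)]:
    q=onz(n,u,v,z)[:2]-C;print(q@ex-du,q@ey-dy)
E
```

```text
0.0030101278135070964 0.0008163252738978971
0.0016902274127022915 0.0006156032939079563
-0.002167744497434357 -0.0013648815399980585
-0.00023352065074926098 0.0013236550421790588
0.0007104246484209431 0.00037661219610118923
```

Confirmed within 2 mm. I'll lower the jar to the rods, with care for the last centimetre.

Emit:
{"api": "arm_command", "payload": {
  "moves": [
    {"linear": [0,0,3],"roll": 0},
    {"linear": [0,0,3],"roll": 0},
    {"linear": [0,0,2.5],"roll": 0},
    {"linear": [0,0,1],"roll": 0},
    {"linear": [0,0,0.5],"roll": 0},
    {"linear": [0,0,0],"roll": 0}
  ],
  "grip_force": 20
}}

```text
clock: 13.15
tool_pos: [0.5675, -0.0222, 0.1507]
tcp_rot: [0.998, 0.056, 0.0, 0.0]
wrist_force: [0.3, -0.0, -1.3]
opening: 0.0442
grasp_force: 26.3
```

Emit:
{"api": "arm_command", "payload": {
  "moves": [
    {"linear": [0,0,0.3],"roll": 0},
    {"linear": [0,0,0.3],"roll": 0},
    {"linear": [0,0,0],"roll": 0}
  ]
}}

```text
clock: 13.52
tool_pos: [0.5672, -0.0219, 0.1442]
tcp_rot: [0.998, 0.056, -0.0, -0.0]
wrist_force: [0.3, 0.4, -1.9]
opening: 0.0443
grasp_force: 26.3
```

Emit:
{"api": "arm_command", "payload": {
  "moves": [
    {"linear": [0,0,0.3],"roll": 0},
    {"linear": [0,0,0],"roll": 0}
  ]
}}

```text
clock: 13.78
tool_pos: [0.5674, -0.0218, 0.1412]
tcp_rot: [0.998, 0.056, 0.0, -0.0]
wrist_force: [0.7, 1.3, -1.0]
opening: 0.044
grasp_force: 26.3
```

Emit:
{"api": "arm_command", "payload": {
  "moves": [
    {"linear": [0,0,0.3],"roll": 0},
    {"linear": [0,0,0],"roll": 0}
  ]
}}

```text
clock: 14.02
tool_pos: [0.5675, -0.0218, 0.1382]
tcp_rot: [0.998, 0.056, 0.0, -0.0]
wrist_force: [1.7, 2.4, 0.1]
opening: 0.0441
grasp_force: 26.4
```

Contact came at the predicted height. Now I'll swing forward.

Emit:
{"api": "arm_command", "payload": {
  "moves": [
    {"linear": [-0.5,0,0],"roll": 0},
    {"linear": [-0.5,0,-0.1],"roll": 0},
    {"linear": [-0.6,0,-0.1],"roll": 0},
    {"linear": [-0.6,0,0],"roll": 0},
    {"linear": [0,0,0],"roll": 0}
  ]
}}

```text
clock: 14.65
tool_pos: [0.5448, -0.0244, 0.1403]
tcp_rot: [0.998, 0.056, -0.0, -0.0]
wrist_force: [1.1, 1.8, -0.1]
opening: 0.0442
grasp_force: 26.7
```

```bash
python3 - <<'E'
from h import *
import cv2
s=snapshot("scene")[:,:,::-1];t=snapshot("top")[:,:,::-1]
cv2.imwrite("pics/s5.png",np.hstack([cv2.resize(x[a:a+160,b:b+107],(400,600),interpolation=cv2.INTER_CUBIC) for x,a,b in((s,130,260),(t,150,280))]))
E
```

```text
(no output)
```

View pics/s5.png

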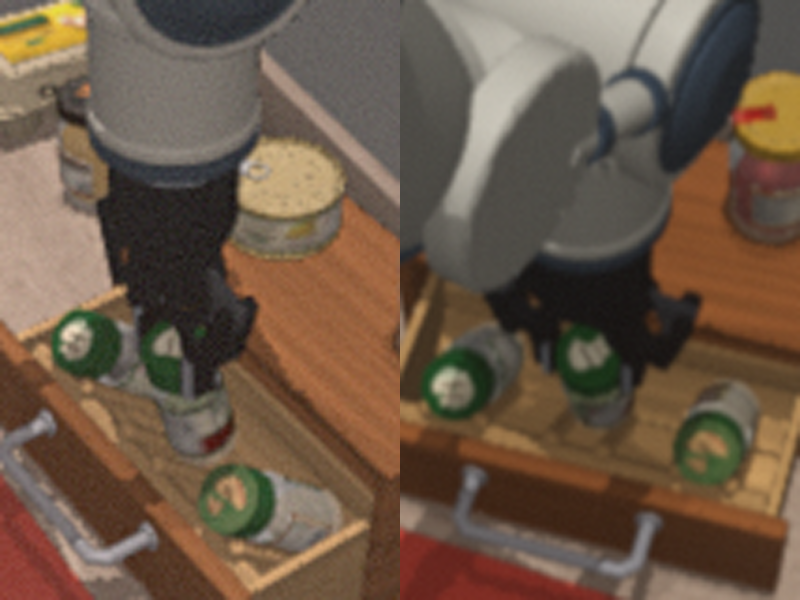

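The jar tilts forward about its foot with very small forces. I'll continue the swing, then slide down.

Emit:
{"api": "arm_command", "payload": {
  "moves": [
    {"linear": [-0.5,0,0],"roll": 0},
    {"linear": [-0.5,0,0],"roll": 0},
    {"linear": [-0.5,0,0],"roll": 0},
    {"linear": [-0.5,0,0.1],"roll": 0},
    {"linear": [0,0,0],"roll": 0}
  ]
}}

```text
clock: 15.38
tool_pos: [0.5251, -0.0266, 0.1393]
tcp_rot: [0.998, 0.056, -0.0, -0.0]
wrist_force: [0.9, 3.0, 1.4]
opening: 0.0445
grasp_force: 27.0
```

Emit:
{"api": "arm_command", "payload": {
  "moves": [
    {"linear": [0.15,0,0.6],"roll": 0},
    {"linear": [0.15,0,0.6],"roll": 0},
    {"linear": [0.13,0,0.5],"roll": 0},
    {"linear": [0,0,0],"roll": 0}
  ]
}}

```text
clock: 15.88
tool_pos: [0.5297, -0.0261, 0.1216]
tcp_rot: [0.998, 0.056, -0.001, -0.0]
wrist_force: [1.0, 1.5, -2.1]
opening: 0.0441
grasp_force: 27.4
```

Emit:
{"api": "arm_command", "payload": {
  "moves": [
    {"linear": [0.12,0,0.6],"roll": 0},
    {"linear": [0.12,0,0.6],"roll": 0},
    {"linear": [0.1,0,0.6],"roll": 0},
    {"linear": [0,0,0],"roll": 0}
  ]
}}

```text
clock: 16.38
tool_pos: [0.533, -0.0257, 0.1036]
tcp_rot: [0.998, 0.056, -0.0, -0.0]
wrist_force: [1.4, 1.6, -1.0]
opening: 0.0442
grasp_force: 27.4
```

Emit:
{"api": "arm_command", "payload": {
  "moves": [
    {"linear": [0,0,0.5],"roll": 0},
    {"linear": [0,0,0.4],"roll": 0},
    {"linear": [0,0,0],"roll": 0}
  ]
}}

```text
clock: 16.75
tool_pos: [0.5331, -0.0257, 0.0949]
tcp_rot: [0.998, 0.056, -0.0, -0.0]
wrist_force: [2.1, 2.4, -1.6]
opening: 0.044
grasp_force: 27.1
```

Emit:
{"api": "arm_command", "payload": {
  "moves": [
    {"linear": [0,0,0.3],"roll": 0},
    {"linear": [0,0,0.2],"roll": 0},
    {"linear": [0,0,0],"roll": 0}
  ]
}}

```text
clock: 17.12
tool_pos: [0.533, -0.0257, 0.0901]
tcp_rot: [0.998, 0.056, -0.0, -0.0]
wrist_force: [-1.1, 3.9, 1.5]
opening: 0.0445
grasp_force: 27.1
```

```bash
python3 - <<'E'
from h import *
import cv2
s=snapshot("scene")[:,:,::-1];t=snapshot("top")[:,:,::-1]
cv2.imwrite("pics/s6.png",np.hstack([cv2.resize(x[a:a+120,b:b+80],(400,600),interpolation=cv2.INTER_CUBIC) for x,a,b in((s,180,265),(t,180,285))]))
E
```

```text
(no output)
```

View pics/s6.png

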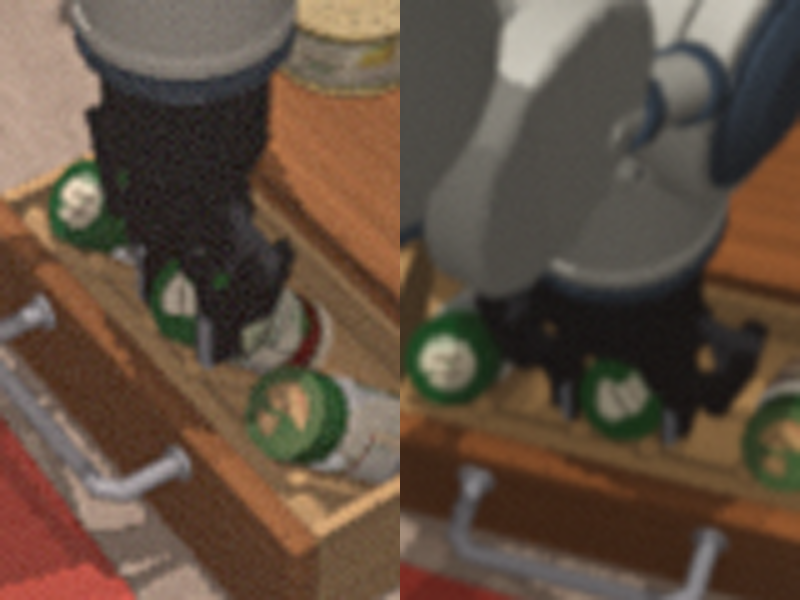

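The cap faces the front in line with its neighbours, and the forces are small. That was my last allowed picture. Next I'll open moderately and rise.

Emit:
{"api": "arm_command", "payload": {
  "moves": [
    {"linear": [0,0,0],"roll": 0},
    {"linear": [0,0,0],"roll": 0},
    {"linear": [0,0,0],"roll": 0},
    {"linear": [0,0,0],"roll": 0}
  ],
  "claw": 0.4
}}

```text
clock: 17.73
tool_pos: [0.5332, -0.0258, 0.0903]
tcp_rot: [0.998, 0.056, 0.0, 0.0]
wrist_force: [1.0, -0.9, 0.9]
opening: 0.0602
grasp_force: 0.0
```

Emit:
{"api": "arm_command", "payload": {
  "moves": [
    {"linear": [0,0,-1],"roll": 0},
    {"linear": [0,0,-2],"roll": 0},
    {"linear": [0,0,-4],"roll": 0},
    {"linear": [0,0,-5],"roll": 0},
    {"linear": [-2,0,-3],"roll": 0},
    {"linear": [-5,0,0],"roll": 0},
    {"linear": [-5,0,0],"roll": 0}
  ]
}}

```text
clock: 18.6
tool_pos: [0.4127, -0.0391, 0.2411]
tcp_rot: [0.998, 0.056, 0.001, 0.0]
wrist_force: [-0.1, -0.9, 0.3]
opening: 0.0598
grasp_force: 0.0
```

```bash
cat > caps.py <<'E'
from h import *
import cv2
def caps(n,roi):
    im=snapshot(n);a,b,c,d=roi
    h=cv2.cvtColor(im,cv2.COLOR_RGB2HSV);m=cv2.inRange(h,(45,80,25),(85,255,255))
    m=cv2.morphologyEx(m,cv2.MORPH_CLOSE,np.ones((5,5)));k,_,st,ce=cv2.connectedComponentsWithStats(m[a:b,c:d])
    p=camera_params(n);T=np.linalg.inv(p["T"])
    for y in(.086,0,-.086):
        # predicted cap centre (z=95 mm)
        a_=.112;ex=np.array([np.cos(a_),np.sin(a_),0]);ey=np.array([-np.sin(a_),np.cos(a_),0])
        w=np.array([.6002,-.0178,.035])+ey*y+.095*.7071*(np.array([0,0,1])-ex);q=T[:3,:3]@w+T[:3,3]
        print(n,"pred",(p["fx"]*q[0]/q[2]+p["cx"]).round(1),(p["fy"]*q[1]/q[2]+p["cy"]).round(1))
    for i in range(1,k):
        if st[i,4]>60:print("blob",ce[i].round(1)+[c,a],st[i,2:])
E
python3 - <<'E'
from caps import *
caps("scene",(170,300,250,380));caps("top",(200,300,270,400))
E
```

```text
scene pred 283.8 222.3
scene pred 303.2 242.3
scene pred 324.4 264.2
blob [284.8 221.2] [ 18  18 165]
blob [303.6 240.9] [ 19  18 212]
blob [325.3 263.8] [ 19  18 167]
top pred 296.4 252.7
top pred 329.6 260.9
top pred 363.6 269.4
blob [332.4 254.7] [13 11 72]
blob [363.5 266.5] [ 18  18 119]
```

```bash
python3 - <<'E'
from h import *
import cv2
im=np.mean([snapshot("scene") for _ in range(6)],0).astype(np.uint8)[190:290,260:350]
im=cv2.resize(im,None,fx=6,fy=6,interpolation=cv2.INTER_CUBIC)
m=cv2.inRange(cv2.cvtColor(im,cv2.COLOR_RGB2HSV),(45,80,25),(85,255,255))
for c in cv2.findContours(m,cv2.RETR_EXTERNAL,cv2.CHAIN_APPROX_NONE)[0]:
    if cv2.contourArea(c)>3000:
        h=cv2.convexHull(c);M=cv2.moments(h);print(M["m10"]/M["m00"]/6+260,M["m01"]/M["m00"]/6+190,M["m00"]/36)
p=camera_params("scene");T=np.linalg.inv(p["T"])
f=lambda w:(lambda q:np.array([q[0],q[1]])/q[2]*p["fx"])(T[:3,:3]@w+T[:3,3])
w=np.array([.53,-.025,.105]);e=np.array([.9937,.112,0]);k=np.array([0,0,1])
print("px per mm: z",f(w+.0007071*(k-e))-f(w),"x",f(w+.0007071*(k+e))-f(w),"y",f(w+.001*np.array([-.112,.9937,0]))-f(w))
E
```

```text
324.3355093659275 262.8866311529432 283.31944444444446
303.15431532449884 241.04649450673915 272.5
283.89132297604414 221.2008183997119 248.52777777777777
px per mm: z [-0.2422815  -0.07755843] x [ 0.23588155 -0.32311639] y [-0.23571165 -0.24332632]
```

The jar sits with its neighbours to within about half a millimetre. Now I'll shut the drawer with closed fingers pushing against the handle bar.

Emit:
{"api": "arm_command", "payload": {
  "moves": [
    {"linear": [-1.2,-0.3,0],"roll": 0},
    {"linear": [0,0,0],"roll": 0},
    {"linear": [0,0,0],"roll": 0},
    {"linear": [0,0,5],"roll": 0},
    {"linear": [0,0,5],"roll": 0},
    {"linear": [0,0,5],"roll": 0},
    {"linear": [0,0,3.4],"roll": 0},
    {"linear": [0,0,0],"roll": 0}
  ],
  "claw": -1
}}

```text
clock: 20.0
tool_pos: [0.4007, -0.0372, 0.0548]
tcp_rot: [0.998, 0.056, -0.002, -0.001]
wrist_force: [0.3, -0.0, 0.6]
opening: -0.0006
grasp_force: 0.0
```

Emit:
{"api": "arm_command", "payload": {
  "moves": [
    {"linear": [1,0,0],"roll": 0},
    {"linear": [1,0,0],"roll": 0},
    {"linear": [0.8,0,0],"roll": 0},
    {"linear": [0.8,0,0],"roll": 0},
    {"linear": [0.8,0,0],"roll": 0},
    {"linear": [0,0,0],"roll": 0}
  ]
}}

```text
clock: 20.75
tool_pos: [0.4462, -0.0325, 0.0563]
tcp_rot: [0.998, 0.056, 0.0, 0.0]
wrist_force: [-1.5, -0.7, -0.8]
opening: 0.0003
grasp_force: 0.0
```

Pushing at about 1.5 N, as expected. I'll continue to the end.

Emit:
{"api": "arm_command", "payload": {
  "moves": [
    {"linear": [0.8,0,0],"roll": 0},
    {"linear": [0.8,0,0],"roll": 0},
    {"linear": [0.8,0,0],"roll": 0},
    {"linear": [0.8,0,0],"roll": 0},
    {"linear": [0.8,0,0],"roll": 0},
    {"linear": [0.8,0,0],"roll": 0},
    {"linear": [0.8,0,0],"roll": 0},
    {"linear": [0.6,0,0],"roll": 0},
    {"linear": [0.5,0,0],"roll": 0},
    {"linear": [0.3,0,0],"roll": 0},
    {"linear": [0,0,0],"roll": 0}
  ]
}}

```text
clock: 22.12
tool_pos: [0.5154, -0.0248, 0.0563]
tcp_rot: [0.998, 0.056, 0.0, 0.0]
wrist_force: [0.3, 0.1, 0.4]
opening: -0.0001
grasp_force: 0.0
```

Emit:
{"api": "arm_command", "payload": {
  "moves": [
    {"linear": [0.3,0,0],"roll": 0},
    {"linear": [0.3,0,0],"roll": 0},
    {"linear": [0,0,0],"roll": 0}
  ]
}}

```text
clock: 22.5
tool_pos: [0.5213, -0.0241, 0.0563]
tcp_rot: [0.998, 0.056, 0.0, 0.0]
wrist_force: [-0.7, 0.1, -0.6]
opening: 0.0001
grasp_force: 0.0
```

Emit:
{"api": "arm_command", "payload": {
  "moves": [
    {"linear": [0.3,0,0],"roll": 0},
    {"linear": [0.3,0,0],"roll": 0},
    {"linear": [0,0,0],"roll": 0}
  ]
}}

```text
clock: 22.88
tool_pos: [0.525, -0.0234, 0.0559]
tcp_rot: [0.998, 0.056, -0.002, -0.0]
wrist_force: [-11.0, -3.5, 5.9]
opening: 0.0004
grasp_force: 5.8
```

Emit:
{"api": "arm_command", "payload": {
  "moves": [
    {"linear": [0.2,0,0],"roll": 0},
    {"linear": [0,0,0],"roll": 0}
  ]
}}

```text
clock: 23.12
tool_pos: [0.5251, -0.0232, 0.0557]
tcp_rot: [0.998, 0.056, -0.004, -0.0]
wrist_force: [-19.9, -6.8, 10.3]
opening: -0.0002
grasp_force: 10.5
```

Firm stop exactly at the expected 95 mm of travel. I'll back off and rise clear.

Emit:
{"api": "arm_command", "payload": {
  "moves": [
    {"linear": [-1,0,0],"roll": 0},
    {"linear": [-3,0,0],"roll": 0},
    {"linear": [-5,0,-2],"roll": 0},
    {"linear": [-2,0,-5],"roll": 0},
    {"linear": [0,0,-5],"roll": 0},
    {"linear": [0,0,-5],"roll": 0},
    {"linear": [0,0,0],"roll": 0},
    {"linear": [0,0,0],"roll": 0}
  ]
}}

```text
clock: 24.12
tool_pos: [0.4195, -0.0354, 0.2261]
tcp_rot: [0.998, 0.056, 0.0, 0.0]
wrist_force: [-1.0, 0.7, -0.9]
opening: -0.0004
grasp_force: 0.0
```

```bash
python3 - <<'E'
from h import *
import cv2
s=snapshot("scene")[:,:,::-1].astype(int);o=cv2.imread("pics/scene0.png").astype(int)
D=np.abs(s-o).mean(2)
print("timer diff",D[325:365,385:425].mean(),"mill",D[150:210,205:245].mean())
# red/green check: chest+drawer region dominated by shut panel; green caps visible?
h=cv2.cvtColor(s.astype(np.uint8)[180:300,270:400],cv2.COLOR_BGR2HSV);print("green px",(cv2.inRange(h,(45,80,25),(85,255,255))>0).sum())
p=camera_params("scene");T=np.linalg.inv(p["T"])
e=np.array([.9937,.112,0]);y=np.array([-.112,.9937,0]);C=np.array([.6695,-.0075,0])
for yy in(.052,-.052):
    w=C-.131*e+yy*y+[0,0,.076];q=T[:3,:3]@w+T[:3,3];u,v=q[:2]/q[2]*p["fx"]+[p["cx"],p["cy"]]
    r=s[int(v)-6:int(v)+7,int(u)-6:int(u)+7];m=(r.min(2)>115)&(r.max(2)-r.min(2)<30);yx=np.argwhere(m)
    print("handle end pred",u.round(1),v.round(1),"grey seen",(yx.mean(0)[::-1]+[int(u)-6,int(v)-6]).round(1) if len(yx) else None)
print(env.state()["tool_pos"],env.state()["clock"])
E
```

```text
timer diff 7.022083333333334 mill 28.967083333333335
green px 68
handle end pred 293.0 235.7 grey seen [294.9 234.8]
handle end pred 317.1 260.7 grey seen [316.6 258.3]
[ 0.41915161 -0.03531734  0.22555058] 24.175
```

```bash
python3 - <<'E'
from h import *
import cv2
s=snapshot("scene")[:,:,::-1];t=snapshot("top")[:,:,::-1];o=cv2.imread("pics/top0.png");o2=cv2.imread("pics/scene0.png")
print("top mill",np.abs(t[215:270,175:215].astype(int)-o[215:270,175:215]).mean(),"timer",np.abs(t[275:310,440:475].astype(int)-o[275:310,440:475]).mean())
g=lambda im:cv2.inRange(cv2.cvtColor(im[180:300,270:400],cv2.COLOR_BGR2HSV),(45,80,25),(85,255,255))
for im in(s,o2):
    k,_,st,ce=cv2.connectedComponentsWithStats(g(im));print([(ce[i].round()+[270,180],st[i,4]) for i in range(1,k) if st[i,4]>8])
E
```

```text
top mill 36.79484848484849 timer 15.904489795918368
[(array([308., 212.]), np.int32(26)), (array([329., 230.]), np.int32(39))]
[(array([304., 213.]), np.int32(104)), (array([351., 255.]), np.int32(36)), (array([339., 256.]), np.int32(10))]
```

The handle is at its shut position and the visible slivers of cap match the shut drawer. The mill stood unmoved in the later view, and the timer patch in the scene view is nearly unchanged. The larger differences in the other patches are probably the arm or its shadow. Handing in.

```bash
python3 -c "
from bench import env
print(env.sign_off())"
```

```text
the job is handed in; nothing more can be done
None
```

The jar lies in the middle place of the rack in line with its neighbours, the drawer is pushed fully shut, and the job is handed in at about 24 s; the arm's path kept clear of the mill and timer, though the last camera check on the mill was inconclusive.

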